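# Start up the soldering-fume extractor from its bench control station

## Task

Bring the soldering bench's fume extractor into service from its grey control station: press the green-dotted end of the white rocker fully down, then push the square blue latch all the way in, then press the round green start button all the way down and let it come back up. Work in that order, leave the red stop button unpressed, and leave the bottle, bowl, brush and pad undisturbed where they are.

Things in the scene. Friction and masses are not known exactly. Their poses are not given: they have to be found in the camera images.
- station: Fixed grey control box bolted to the bench, 210 x 210 mm, 40 mm high, with four bays on top, their centres at +-47.5 mm in its x and y. One control module (white rocker, blue latch, green start, red stop) sits in each bay, in any arrangement, turned with the box. Origin: centre of its underside, on the bench; z up. A black conduit stub sticks out of its +x side.
- rocker_dot (a point): The green dot, on the upper face of the dotted half of the white rocker paddle (paddle 36 mm wide, two halves of 36 mm in a shallow V, on a black 80 x 50 mm housing), 24 mm from the pivot on the station's +x side of it. Moves with the paddle: about 74 mm above the bench while off (outer edge of the raised half about 79 mm), 65 mm when fully down. Press here straight down.
- rocker (a joint): Tilt of the white rocker: about 0 (up to 0.08 rad at the start) = off, dotted end raised; 0.40 rad = on, dotted end fully down and level. Stiff with friction (about 3 N at the dot moves it), no spring: it stays where it is left.
- latch_top (a point): Centre of the top face of the square blue latch cap (36 x 36 mm, in a black 56 x 56 mm housing). 66 mm above the bench when out, 56 mm when in (4 mm proud of its housing). Moves with the cap.
- latch (a joint): How far the blue latch is pushed in: 0 to 0.002 m at the start, 0.010 m = all the way in. Slides straight down against about 3 N of friction, no spring: it stays where it is left.
- start_top (a point): Centre of the top of the round green start button (34 mm diameter, black round housing 50 mm diameter). 64 mm above the bench when up, 56 mm when fully down. Moves with the button.
- start (a joint): Depression of the green start button: 0 = up, 0.008 m = all the way down (4 N). A spring brings it back up.
- stop_top (a point): Centre of the top of the round red stop button (38 mm diameter, yellow round housing 54 mm diameter), 64 mm above the bench. Not to be pressed.
- stop (a joint): Depression of the red stop button: 0 = up, 0.008 m = all the way down (4 N, springs back). Must stay up.
- bottle: Loose white bottle with a red cap, 70 mm diameter, 170 mm high, standing at the station's -y side. Origin: centre of its underside.
- bowl: Loose white ceramic bowl, 84 mm diameter, 50 mm high, at the station's +y side. Origin: centre of its underside.
- brush: Loose hand brush lying on the bench on the robot's side of the station, roughly along the station's y. Origin: underside, near its middle.
- pad: Loose dark round soldering pad, 110 mm diameter, 12 mm thick, on the bench beyond the station. Origin: centre of its underside.
There are look-alikes about, which are no part of the job. Of the things shaped like the pad, the black one is meant.

How it is judged:
By the outcome, as a careful person would: the job done as asked, in the order asked, and still so for the second after the job is handed in, with the robot touching nothing.
It also fails if it takes over 38 s, if anything falls off the work surface, if the arm or the gripper's body presses on something with over 40 N, if the wrist force passes 120 N, or if a joint passes its speed limit or range.

## Robot

A 6-joint arm with a two-finger parallel gripper is mounted at the origin on the work surface. World frame = base frame: x ahead of the robot, y to its left, z up, the work surface at z = 0. Lengths are in m, angles in rad, forces in N, time in s.
With the tool pointing down it reaches from about 0.3 to 0.875 m from the base axis. Payload 6.4 kg.
Tool frame: the origin (TCP) lies midway between the tips of the shut fingers; the grasp point (between the pads) lies 19 mm behind it; z points along the fingers, y is the line along which they close (so a half turn about z gives the same grasp; the last joint's range is limited). The gripper opens to 85 mm and grips with 20 to 120 N. Pads are 22 mm wide; open, the fingers measure 114 mm over their backs; the gripper's body (76 mm by 85 mm) begins 54 mm behind the grasp point. The pads swing forward as they close: fully open they stand 13 mm farther back than shut.
Start: joints at [0.9, 0.181, 1.607, -0, 1.354, -0.206], TCP at [0.258, 0.514, 0.231] pointing down, gripper open.
Joint ranges: [-2.99, 2.99], [-0.89, 2.07], [0.3, 2.58], [-1.14, 4.28], [0, 2.63], [-3.12, 3.12]. Speed limits (rad/s): [2.57, 2.57, 3.01, 3.14, 3.14, 3.14].

## Interface

Orientations are given as a 3x3 rotation matrix whose columns are the frame's x, y, z axes.
In Python, from workcell import readout, imaging, robot gives the robot as it stands.
- The arm moves only by the shell command python3 -m pendant 'ROWS'. ROWS is text: rows parted by semicolons, each of 7 numbers parted by spaces: the shift along the world's x, y, z in mm, then the turn, a rotation vector about the world's x, y, z in rad, then the closure, from -1 (fully open) to 1 (shut), so that 0 is half open. A call has 1 to 8 rows; each row is the pose to reach, as a shift and turn from the pose commanded when the call began; what a row does not reach only later rows make up. A row lasts 1/12 s, in which the tool goes at most 41.7 mm and 7.16 degrees, less where a joint would pass 70% of its speed; a pose out of reach is approached as far as the arm can. A call with a gripper value outside its range is refused whole. The fingers move at their own pace and stop on an object; the grip force is fixed at half the most. Time passes only in rows, so rows that repeat a pose let the fingers close. It gives the time, the measured TCP pose, the force, the opening and the grip force at its end, in the units of the state.
- readout.get_state(): the state, without advancing time (a new reading comes with each control period).
- imaging.grab_frame(name): name is "scene" or "top"; returns the picture (384x512x3 uint8, blue, green, red); there is no depth.
- imaging.camera_info(name): a dict with "fx", "fy", "cx", "cy" (pixels), "R" (3x3) and "t" (3): a world point X has camera coordinates R X + t. Camera axes: x right, y down, z forward; pixel columns grow to the right and rows downward; lengths in m; the calibration is good to about 2 mm. A picture is of the moment at which its call begins. camera_info takes no time and is no camera call.
- robot.job_done(): hands the job in; it is judged then, once.
The state is a dict: "t": time; "qpos": joint angles; "joint_velocities": joint speeds; "tau": joint torques, N m; "tcp_pos": TCP position; "eef_rot": TCP orientation; "contact_force": force on the tool from outside, world axes, zero at the start; "moment": the same for the moment, N m; "grip_width": finger opening in m; "finger_force": force on a finger pad.
Only numpy, scipy, OpenCV 4.12 (cv2) and the standard library are available. Lean on these libraries where they do the work, as an engineer would, in place of code of your own. Each camera call takes 0.05 s, during which the arm holds its last target. There are 200 camera calls.

## Working session

There is one attempt and no reset: what is moved stays moved. The work goes in short steps, Python scripts to look and compute and a shell command to move; the robot and the scene stay as the last step left them, time stands still between calls to the robot, and variables do not carry over. Pictures are saved under pics/ and viewed, at most 10 in all, crops included, and the job is handed in when it is done.

```bash
mkdir -p pics
python3 - <<'E'
from workcell import readout, imaging
import cv2
for n in("scene","top"):
    im=imaging.grab_frame(n); cv2.imwrite(f"pics/{n}0.png",im)
    c=imaging.camera_info(n); print(n,c)
s=readout.get_state(); print(s["t"],s["tcp_pos"],s["eef_rot"],s["contact_force"])
E
```

```text
scene {'fx': 442.24806578622616, 'fy': 442.24806578622616, 'cx': 257.6503465134285, 'cy': 187.78793602603818, 'R': array([[ 0.1882549 ,  0.98205396, -0.01140681],
       [ 0.78414491, -0.15728952, -0.60031389],
       [-0.5913348 ,  0.10406744, -0.79968314]]), 't': array([-0.12966753, -0.41779508,  1.30439705])}
top {'fx': 389.24574717018123, 'fy': 389.24574717018123, 'cx': 250.1197746547906, 'cy': 192.1550640569505, 'R': array([[ 0.00173912, -0.99982007,  0.01888943],
       [-0.99876168, -0.00267584, -0.04967833],
       [ 0.04971994, -0.01877964, -0.99858663]]), 't': array([0.01727944, 0.60323627, 0.92482571])}
0.1 [0.25742733 0.51361245 0.2304645 ] [[-8.93895233e-01  4.48274822e-01 -9.97853125e-04]
 [ 4.48275805e-01  8.93894448e-01 -1.23279171e-03]
 [ 3.39345882e-04 -1.54930005e-03 -9.99998742e-01]] [-0.24778429 -0.04676562 -0.00097799]
```

View pics/scene0.png

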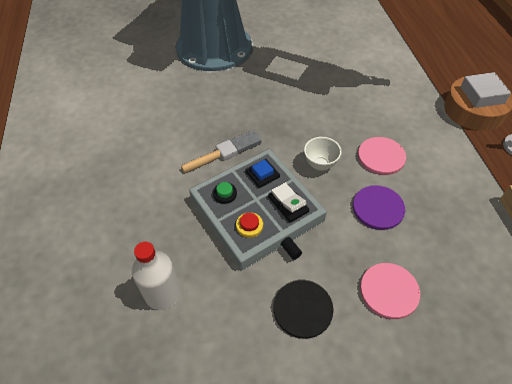

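View pics/top0.png

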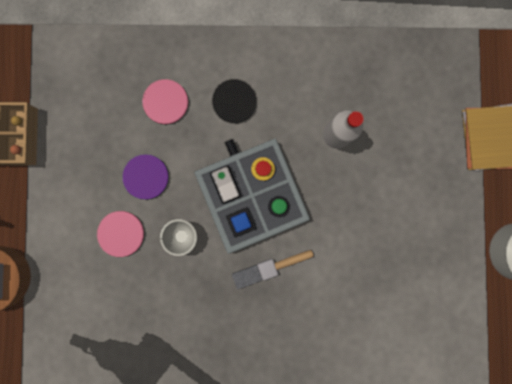

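The scene view shows rocker dot (294,202), latch (262,170), start (225,188) and stop (249,223). The top view has them at (221,176), (241,222), (279,206) and (264,168), with the conduit at (232,147). Pink and purple discs are the pad look-alikes; the pad meant is the black one at (235,101). I only have to avoid it.

```bash
cat > h.py <<'E'
import cv2,numpy as np
from workcell import imaging,readout
def ray(n,uv,z):
    c=imaging.camera_info(n);R=c["R"];o=-R.T@c["t"]
    d=R.T@np.array([(uv[0]-c["cx"])/c["fx"],(uv[1]-c["cy"])/c["fy"],1]);return o,d,o+d*(z-o[2])/d[2]
def tri(a,b):
    A=np.zeros((3,3));v=np.zeros(3)
    for n,uv in(("scene",a),("top",b)):
        o,d,_=ray(n,uv,0);d=d/np.linalg.norm(d);P=np.eye(3)-np.outer(d,d);A+=P;v+=P@o
    return np.linalg.solve(A,v)
def blob(im,lo,hi,near,r):
    h=cv2.cvtColor(im,cv2.COLOR_BGR2HSV);m=cv2.inRange(h,lo,hi)
    k=np.zeros_like(m);cv2.circle(k,near,r,255,-1);m&=k
    n,_,s,c=cv2.connectedComponentsWithStats(m)
    if n<2:return None,0
    i=1+np.argmax(s[1:,4]);return c[i],s[i,4]
E
python3 - <<'E'
from h import *
np.set_printoptions(precision=4,suppress=True)
S=cv2.imread("pics/scene0.png");T=cv2.imread("pics/top0.png")
G=((45,90,40),(85,255,255));B=((105,120,120),(125,255,255));Rd=((0,150,120),(6,255,255))
Rd=((0,150,90),(8,255,255))
for n,(lo,hi),a,b,r,z in(("dot",G,(294,202),(221,176),9,.074),("latch",B,(262,169),(241,222),18,.066),("start",G,(225,188),(279,206),18,.064),("stop",Rd,(249,222),(264,168),18,.064)):
    p,q=blob(S,lo,hi,a,r),blob(T,lo,hi,b,r);print(n,p,q)
    if p[1] and q[1]: print(ray("scene",p[0],z)[2],ray("top",q[0],z)[2],tri(p[0],q[0]))
for n,uv,z in(("bottlecap",(356,119),.17),("bowl",(179,237),.05),("brush",(265,270),.02),("c1",(197,174),.04),("c2",(275,142),.04),("c3",(312,215),.04),("c4",(232,250),.04)):print(n,ray("top",uv,z)[2])
a=cv2.resize(S[140:270,170:340],None,fx=3.5,fy=3.5,interpolation=2);b=cv2.resize(T[130:260,185:325],None,fx=3.5,fy=3.5,interpolation=2)
cv2.imwrite("pics/crop.png",cv2.resize(np.hstack([a,b]),(800,335)) if a.shape[1]+b.shape[1]>800 else np.hstack([a,b]))
E
```

```text
dot (array([294.5484, 201.4194]), np.int32(31)) (array([221., 175.]), np.int32(21))
[0.6408 0.0844 0.074 ] [0.639  0.0857 0.074 ] [0.6391 0.0854 0.0714]
latch (array([262.3146, 167.7793]), np.int32(213)) (array([240.3333, 221.7905]), np.int32(210))
[0.5372 0.0399 0.066 ] [0.5332 0.0417 0.066 ] [0.5329 0.0412 0.0606]
start (array([224.2127, 189.552 ]), np.int32(221)) (array([278.8143, 205.819 ]), np.int32(210))
[ 0.5769 -0.0476  0.064 ] [ 0.5696 -0.0461  0.064 ] [ 0.5698 -0.0472  0.0545]
stop (array([248.9722, 220.881 ]), np.int32(252)) (array([262.9118, 168.0882]), np.int32(170))
[ 0.6617 -0.0113  0.064 ] [ 0.6562 -0.0097  0.064 ] [ 0.657  -0.0104  0.0565]
bottlecap [ 0.7458 -0.1947  0.17  ]
bowl [0.4976 0.1829 0.05  ]
brush [ 0.4176 -0.017   0.02  ]
c1 [0.6443 0.1439 0.04  ]
c2 [ 0.721  -0.0396  0.04  ]
c3 [ 0.5486 -0.1264  0.04  ]
c4 [0.4669 0.0611 0.04  ]
```

View pics/crop.png

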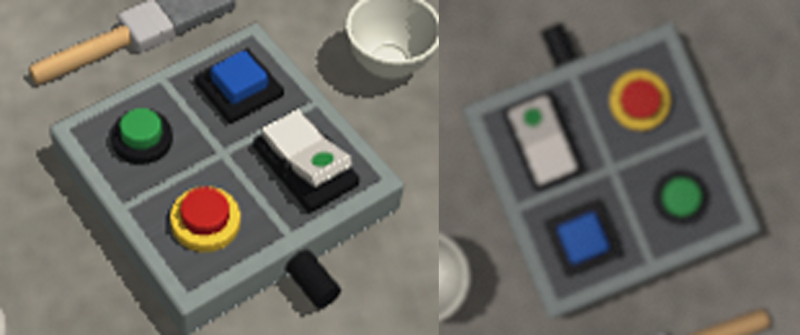

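All positions agree between the two views, and module spacing is 94–96 mm (95 given), with station yaw about 22.8°. The rocker's dotted end is towards the conduit (+x), as it should be. Now going above the dot with the fingers shut.

```bash
python3 -m pendant '27 -30 0 0 0 0 1; 54 -60 0 0 0 0 1; 81 -90 0 0 0 0 1; 108 -120 0 0 0 0 1; 135 -150 0 0 0 0 1; 162 -180 0 0 0 0 1; 189 -210 0 0 0 0 1; 215 -240 0 0 0 0 1'; python3 -m pendant '27 -31 0 0 0 0 1; 54 -62 0 0 0 0 1; 81 -93 0 0 0 0 1; 108 -124 0 0 0 0 1; 135 -155 -20 0 0 0 1; 167 -188 -40 0 0 0 1; 167 -188 -80 0 0 0 1; 167 -188 -105 0 0 0 1'; python3 -m pendant '0 0 0 0 0 0 1'
python3 - <<'E'
from h import *
a=imaging.grab_frame("scene")[100:260,190:370];cv2.imwrite("pics/s1.png",cv2.resize(a,None,fx=4,fy=3.7/1,interpolation=2)[:600])
E
```

```text
t: 0.77
tcp_pos: [0.4736, 0.2722, 0.231]
eef_rot: [[-0.894, 0.448, -0.0], [0.448, 0.894, -0.0], [0.0, -0.0, -1.0]]
contact_force: [0.1, 0.1, -0.1]
grip_width: 0.0001
finger_force: 0.0
t: 1.43
tcp_pos: [0.6414, 0.0827, 0.1242]
eef_rot: [[-0.892, 0.452, 0.001], [0.452, 0.892, -0.001], [-0.001, -0.0, -1.0]]
contact_force: [-1.9, -0.3, -0.9]
grip_width: 0.0003
finger_force: 0.0
t: 1.52
tcp_pos: [0.6349, 0.0848, 0.1179]
eef_rot: [[-0.893, 0.45, -0.014], [0.45, 0.893, 0.001], [0.013, -0.006, -1.0]]
contact_force: [-1.9, 0.6, -1.1]
grip_width: -0.0002
finger_force: 0.0
```

View pics/s1.png

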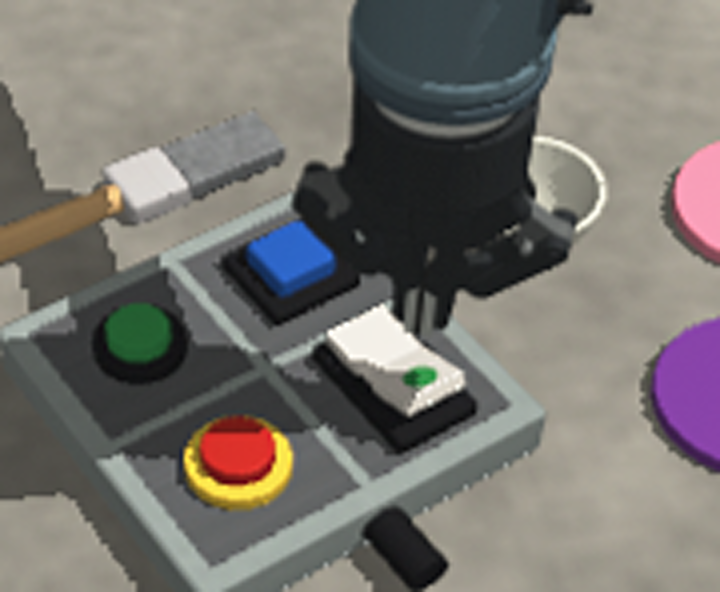

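The tip, at about scene (296,190), is above the dot, now at (294,202). Pressing.

```bash
python3 -m pendant '0 0 -20 0 0 0 1; 0 0 -40 0 0 0 1; 0 0 -48 0 0 0 1; 0 0 -53 0 0 0 1; 0 0 -57 0 0 0 1; 0 0 -60 0 0 0 1; 0 0 -60 0 0 0 1; 0 0 -60 0 0 0 1'
```

```text
t: 2.23
tcp_pos: [0.6408, 0.0861, 0.0677]
eef_rot: [[-0.894, 0.448, 0.003], [0.448, 0.894, -0.0], [-0.002, 0.001, -1.0]]
contact_force: [0.9, 0.9, 3.2]
grip_width: -0.0
finger_force: 1.5
```

```bash
python3 -m pendant '0 0 -2 0 0 0 1; 0 0 -4 0 0 0 1; 0 0 -5 0 0 0 1; 0 0 -5 0 0 0 1; 0 0 -5 0 0 0 1'
```

```text
t: 2.65
tcp_pos: [0.6411, 0.0861, 0.0649]
eef_rot: [[-0.894, 0.448, 0.003], [0.448, 0.894, -0.0], [-0.003, 0.001, -1.0]]
contact_force: [-4.6, 1.7, 20.7]
grip_width: -0.0002
finger_force: 10.4
```

20.7 N at z = 64.9 mm means the rocker is at its stop. Lifting, going over the latch, and looking.

```bash
python3 -m pendant '0 0 30 0 0 0 1; 0 0 50 0 0 0 1; -30 -13 55 0 0 0 1; -60 -26 55 0 0 0 1; -90 -39 55 0 0 0 1; -105 -45 50 0 0 0 1; -105 -45 40 0 0 0 1; -105 -45 40 0 0 0 1'
python3 - <<'E'
from h import *
a=imaging.grab_frame("scene")[100:260,190:370];cv2.imwrite("pics/s2.png",cv2.resize(a,None,fx=4,fy=3.7/1,interpolation=2)[:600])
print(readout.get_state()["tcp_pos"])
E
```

```text
t: 3.32
tcp_pos: [0.5326, 0.0408, 0.0993]
eef_rot: [[-0.893, 0.449, -0.004], [0.449, 0.893, 0.0], [0.004, -0.001, -1.0]]
contact_force: [-0.5, 0.3, -0.9]
grip_width: 0.0003
finger_force: 0.0
[0.53391917 0.04092951 0.10011359]
```

View pics/s2.png

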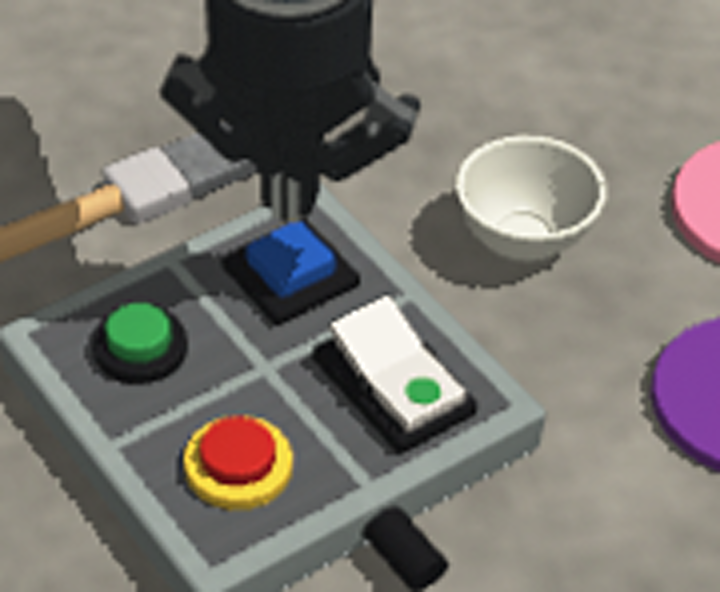

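The dotted half, with its dot at crop (423,390), is now level and the far half is raised. The fingertip at (288,215) is above the blue cap at (288,250). Pushing the latch from commanded z ≈ 100.5 mm.

```bash
python3 -m pendant '0 0 -25 0 0 0 1; 0 0 -34 0 0 0 1; 0 0 -38 0 0 0 1; 0 0 -42 0 0 0 1; 0 0 -45 0 0 0 1; 0 0 -47 0 0 0 1; 0 0 -48 0 0 0 1; 0 0 -48 0 0 0 1'; python3 -m pendant '0 0 -1 0 0 0 1; 0 0 -1 0 0 0 1'
```

```text
t: 4.03
tcp_pos: [0.5348, 0.0413, 0.0556]
eef_rot: [[-0.894, 0.448, -0.001], [0.448, 0.894, -0.0], [0.001, -0.0, -1.0]]
contact_force: [-9.9, 0.7, 19.8]
grip_width: 0.0
finger_force: 10.2
t: 4.2
tcp_pos: [0.5349, 0.0413, 0.0555]
eef_rot: [[-0.894, 0.448, -0.001], [0.448, 0.894, -0.0], [0.001, -0.0, -1.0]]
contact_force: [-12.8, 1.5, 28.6]
grip_width: 0.0003
finger_force: 13.9
```

At z = 55.5 mm with 28 N, the latch is fully in. Next, above the start button.

```bash
python3 -m pendant '0 0 25 0 0 0 1; 0 0 50 0 0 0 1; 13 -30 55 0 0 0 1; 26 -60 55 0 0 0 1; 37 -87 55 0 0 0 1; 37 -87 50 0 0 0 1; 37 -87 48 0 0 0 1; 37 -87 48 0 0 0 1'
python3 - <<'E'
from h import *
a=imaging.grab_frame("scene")[100:260,190:370];cv2.imwrite("pics/s3.png",cv2.resize(a,None,fx=4,fy=3.7/1,interpolation=2)[:600])
print(readout.get_state()["tcp_pos"])
E
```

```text
t: 4.87
tcp_pos: [0.5709, -0.0455, 0.0995]
eef_rot: [[-0.894, 0.449, -0.002], [0.449, 0.894, 0.001], [0.002, 0.0, -1.0]]
contact_force: [-0.8, 0.8, 0.7]
grip_width: 0.0001
finger_force: 0.0
[ 0.57088715 -0.04500655  0.09962984]
```

View pics/s3.png

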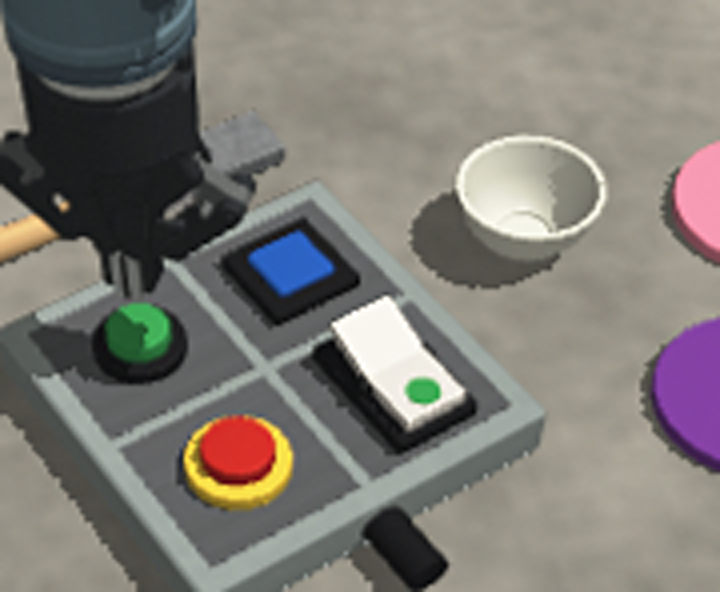

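The latch is in, with its cap low at crop (290,262). The tip at (130,290) is above the green button at (138,328). Pressing, then releasing.

```bash
python3 -m pendant '0 0 -25 0 0 0 1; 0 0 -34 0 0 0 1; 0 0 -38 0 0 0 1; 0 0 -42 0 0 0 1; 0 0 -45 0 0 0 1; 0 0 -47 0 0 0 1; 0 0 -48 0 0 0 1; 0 0 -48 0 0 0 1'
```

```text
t: 5.58
tcp_pos: [0.5714, -0.0451, 0.0556]
eef_rot: [[-0.894, 0.447, -0.002], [0.447, 0.894, 0.001], [0.002, -0.0, -1.0]]
contact_force: [-14.1, 4.9, 25.9]
grip_width: 0.0003
finger_force: 13.1
```

The button is at its lower stop (z = 55.6 mm, 26 N). Releasing and moving well clear, straight up.

```bash
python3 -m pendant '0 0 20 0 0 0 1; 0 0 50 0 0 0 1; 0 0 85 0 0 0 1; 0 0 120 0 0 0 1; 0 0 150 0 0 0 1; 0 0 160 0 0 0 1; 0 0 160 0 0 0 1; 0 0 160 0 0 0 1'
python3 - <<'E'
from h import *
cv2.imwrite("pics/s4.png",imaging.grab_frame("scene"))
E
```

```text
t: 6.25
tcp_pos: [0.5718, -0.0459, 0.2124]
eef_rot: [[-0.894, 0.448, 0.001], [0.448, 0.894, -0.0], [-0.001, 0.0, -1.0]]
contact_force: [0.0, 0.1, -1.5]
grip_width: -0.0001
finger_force: 0.0
```

View pics/s4.png

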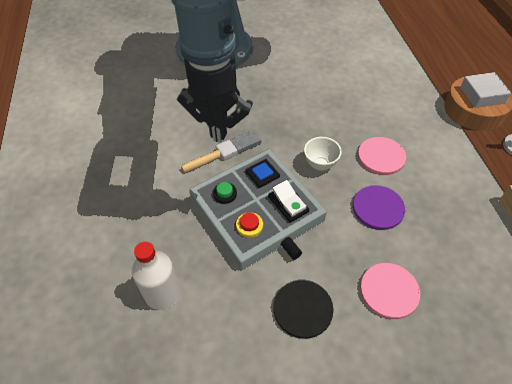

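The rocker is down (dot at (296,206)), the latch is in (262,172), start is back up (225,189) and stop is untouched (249,222). Bottle, bowl, brush and pad are where they were, and the arm is clear.

```bash
python3 -c "
from workcell import robot
print(robot.job_done())"
```

```text
the job is handed in; nothing more can be done
None
```

I pressed the rocker fully down, pushed the latch all the way in, then pressed start and let it come back up, in that order; stop and the loose items were left alone, and I handed the job in at about 6.3 s.

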